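# Spin-test strap guide rollers and scrap those that bind

## Task

The three strap guide rollers in the plywood tray came off the edge-finishing machine and some of them stick. Spin every orange wheel one way, half a turn or more if it will go: leave a roller whose wheel runs round freely standing in its pocket, and put each one whose wheel catches part-way into the red scrap bin. Do not knock over the red ink bottle.

Things in the scene. Friction and masses are not known exactly. Their poses are not given: they have to be found in the camera images.
- roller_1_mid (a point): guide roller 1 (three alike, 0.4 kg, 73 mm tall): grey foot 70 x 48 x 8 mm, fixed upright axle, orange wheel, and on top the axle's brass hex end, 18 mm over flats. Point on the axle at mid-height of the wheel, 32 mm above the foot's underside; the hex spans 15 to 41 mm above it (grip there from above). z up, x along the foot's 70 mm. 2 mm play in its pocket; lifts straight out.
- wheel_1 (a joint): angle (rad) of roller 1's wheel, 52 mm dia., 24 mm high; + is anticlockwise from above; starts within 0.2 of 0, where its white mark points along the foot's -x. A sound wheel turns without end and after a brisk flick runs on by itself for half a second; a bad one catches hard 0.8 to 1.1 rad from 0, either way, and may spring back a little. Rubbery tyre (gives 1 mm for a few N, grips well): spin it by brushing a fingertip along it.
- roller_2_mid (a point): guide roller 2 (three alike, 0.4 kg, 73 mm tall): grey foot 70 x 48 x 8 mm, fixed upright axle, orange wheel, and on top the axle's brass hex end, 18 mm over flats. Point on the axle at mid-height of the wheel, 32 mm above the foot's underside; the hex spans 15 to 41 mm above it (grip there from above). z up, x along the foot's 70 mm. 2 mm play in its pocket; lifts straight out.
- wheel_2 (a joint): angle (rad) of roller 2's wheel, 52 mm dia., 24 mm high; + is anticlockwise from above; starts within 0.2 of 0, where its white mark points along the foot's -x. A sound wheel turns without end and after a brisk flick runs on by itself for half a second; a bad one catches hard 0.8 to 1.1 rad from 0, either way, and may spring back a little. Rubbery tyre (gives 1 mm for a few N, grips well): spin it by brushing a fingertip along it.
- roller_3_mid (a point): guide roller 3 (three alike, 0.4 kg, 73 mm tall): grey foot 70 x 48 x 8 mm, fixed upright axle, orange wheel, and on top the axle's brass hex end, 18 mm over flats. Point on the axle at mid-height of the wheel, 32 mm above the foot's underside; the hex spans 15 to 41 mm above it (grip there from above). z up, x along the foot's 70 mm. 2 mm play in its pocket; lifts straight out.
- wheel_3 (a joint): angle (rad) of roller 3's wheel, 52 mm dia., 24 mm high; + is anticlockwise from above; starts within 0.2 of 0, where its white mark points along the foot's -x. A sound wheel turns without end and after a brisk flick runs on by itself for half a second; a bad one catches hard 0.8 to 1.1 rad from 0, either way, and may spring back a little. Rubbery tyre (gives 1 mm for a few N, grips well): spin it by brushing a fingertip along it.
- tray: plywood tray, 94 (x) by 234 mm (y), fixed; three pockets 74 x 52 mm in a row at y = -82, 0, +82 mm, a roller in each, its foot's x along the tray's. Origin: centre of its underside, on the table top. Pocket floors are 5 mm, walls 15 mm above the table, so wheels span 25 to 49 mm and hex ends reach 78 mm above the table. Its -x side faces the robot.
- scrap_bin: empty red open bin at the table's front edge, to the right of the tray, 110 (x) by 164 mm (y) outside, 50 mm high, walls and floor 3 mm, fixed. Origin: centre of its underside, on the table top; z up. Room for two rollers side by side along y.
- ink_mid (a point): dark red ink bottle, 37 mm diameter, 105 mm tall, loose, standing behind the tray; the point is on its axis 50 mm above the table; z along the bottle

How it is judged (in metres and radians):
On the way:
1. every one of the three wheels has been tried: it has been turned to over 0.35 rad from its zero ((value of joint wheel_1 above 0.35 rad or value of joint wheel_1 below -0.35 rad) and (value of joint wheel_2 above 0.35 rad or value of joint wheel_2 below -0.35 rad) and (value of joint wheel_3 above 0.35 rad or value of joint wheel_3 below -0.35 rad)), for 0.1 s.
At the end, for the whole second after the job is handed in: The one sound roller stands upright (0.15 rad) within 12 mm of its start, its wheel over 1.7 rad from zero, as no bad wheel can get; the two that catch lie in the scrap bin, any way up (their points inside its walls, under 75 mm above its underside); all at rest; bottle never tipped (((distance of roller_1_mid from where it was at the start of the episode below 0.012 m and angle between roller_1_mid's own z axis and vertical below 0.15 rad and (value of joint wheel_1 above 1.7 rad or value of joint wheel_1 below -1.7 rad) and x of roller_2_mid in the frame of scrap_bin between -0.051 and 0.051 m and y of roller_2_mid in the frame of scrap_bin between -0.078 and 0.078 m and z of each of roller_2_mid, roller_3_mid in the frame of scrap_bin below 0.075 m and distance of each of roller_2_mid, roller_3_mid from where it was at the start of the episode above 0.06 m and x of roller_3_mid in the frame of scrap_bin between -0.051 and 0.051 m and y of roller_3_mid in the frame of scrap_bin between -0.078 and 0.078 m) or (x of roller_1_mid in the frame of scrap_bin between -0.051 and 0.051 m and y of roller_1_mid in the frame of scrap_bin between -0.078 and 0.078 m and z of each of roller_1_mid, roller_3_mid in the frame of scrap_bin below 0.075 m and distance of each of roller_1_mid, roller_3_mid from where it was at the start of the episode above 0.06 m and distance of roller_2_mid from where it was at the start of the episode below 0.012 m and angle between roller_2_mid's own z axis and vertical below 0.15 rad and (value of joint wheel_2 above 1.7 rad or value of joint wheel_2 below -1.7 rad) and x of roller_3_mid in the frame of scrap_bin between -0.051 and 0.051 m and y of roller_3_mid in the frame of scrap_bin between -0.078 and 0.078 m) or (x of roller_1_mid in the frame of scrap_bin between -0.051 and 0.051 m and y of roller_1_mid in the frame of scrap_bin between -0.078 and 0.078 m and z of each of roller_1_mid, roller_2_mid in the frame of scrap_bin below 0.075 m and distance of each of roller_1_mid, roller_2_mid from where it was at the start of the episode above 0.06 m and x of roller_2_mid in the frame of scrap_bin between -0.051 and 0.051 m and y of roller_2_mid in the frame of scrap_bin between -0.078 and 0.078 m and distance of roller_3_mid from where it was at the start of the episode below 0.012 m and angle between roller_3_mid's own z axis and vertical below 0.15 rad and (value of joint wheel_3 above 1.7 rad or value of joint wheel_3 below -1.7 rad))) and linear speed of each of roller_1, roller_2, roller_3 below 0.03 m/s); the robot touches nothing.
It fails at once if the ink bottle is knocked over (angle between ink_mid's own z axis and vertical above 0.5 rad).
It also fails if it takes over 61 s, if anything falls off the work surface, if the arm or the gripper's body presses on something with over 40 N, if the wrist force passes 120 N, or if a joint passes its speed limit or range.

## Robot

A 6-joint arm with a two-finger parallel gripper is mounted at the origin on a cart in front of the work surface, level with it; the furniture and walls round the work are solid. World frame = base frame: x ahead of the robot, y to its left, z up, the work surface at z = 0. Lengths are in mm, angles in rad, forces in N, time in s.
With the tool pointing down it reaches from about 275 to 750 mm from the base axis. Payload 10.2 kg.
Tool frame: the origin (TCP) lies between the finger pads; the fingertips stand 17 mm ahead of it and the grasp point (between the pads) lies 2 mm behind it; z points along the fingers, y is the line along which they close (so a half turn about z gives the same grasp; the last joint's range is limited). The gripper opens to 85 mm and grips with 20 to 120 N. Pads are 22 mm wide; open, the fingers measure 114 mm over their backs; the gripper's body (76 mm by 85 mm) begins 54 mm behind the grasp point. The pads swing forward as they close: fully open they stand 13 mm farther back than shut.
Start: joints at [1.036, 0.313, 1.498, -0, 1.331, -0.223], TCP at [161.068, 499.688, 221.194] pointing down, gripper open.
Joint ranges: [-2.94, 2.94], [-0.97, 2.17], [0.19, 2.56], [-1.23, 4.37], [0.02, 3.11], [-2.88, 2.88]. Speed limits (rad/s): [2.39, 2.39, 3.01, 3.14, 3.14, 3.14].

## Interface

Orientations are given as a unit quaternion [w, x, y, z].
In Python, from rig import * gives the robot as it stands.
- The arm moves only by the tool step_arm, never from a script. Its argument "commands" is text: rows parted by semicolons, each of 7 numbers parted by spaces: the opening, from 0 (shut) to 1 (fully open), then the shift along the tool's x, y, z in cm, then the turn, a rotation vector about the tool's x, y, z in rad. In form: hand x y z rx ry rz; .... A call has 1 to 20 rows; each row is the pose to reach, as a shift and turn from the pose commanded when the call began, along the tool's axes at that moment; what a row does not reach only later rows make up. A row lasts 1/12 s, in which the tool goes at most 41.7 mm and 7.16 degrees, less where a joint would pass 70% of its speed; a pose out of reach is approached as far as the arm can. A call with a gripper value outside its range is refused whole. The fingers move at their own pace and stop on an object; "newtons" is the grip in N (left out, the last holds). Time passes only in rows, so rows that repeat a pose let the fingers close. It gives the time, the measured TCP pose, the force, the opening and the grip force at its end, in the units of the state.
- sense(): the state, without advancing time (a new reading comes with each control period).
- capture(name): name is "side" or "top" or "wrist"; returns the picture (420x560x3 uint8, red, green, blue); there is no depth.
- camera_model(name): a dict with "mtx" (3x3 intrinsics, pixels), "eye" and "rotation" of the camera in the world. Camera axes: x right, y down, z forward; pixel columns grow to the right and rows downward; lengths in mm; the calibration is good to about 2 mm. A picture is of the moment at which its call begins: read the wrist's pose just before it. camera_model takes no time and is no camera call; for the wrist camera it gives the pose at the moment of the call.
- finish_job(): hands the job in; it is judged then, once.
Trained networks look in the newest picture that a camera, given by its name, has taken for a name from the list of things; names that differ only in an ending like _2 or _b are one class to them, and where a whole thing is asked for, a point or a joint stands for the part that bears it (a point fixed in the world has none). Each returns a list of dicts, best first, with "score" (0 to 1); they miss things now and then, are a little off and sometimes report something else, mostly with a low value. They report only what shows in the picture. A call takes as long as a camera call.
- search_frame(camera, label): "rect" ([centre column, centre row, width, height] in pixels, round what is visible of it).
- trace(camera, label): "mask" (420x560 bool, what is visible of it) and "rect" ([centre column, centre row, width, height] in pixels, round what is visible of it).
- spot_point(camera, label): "xy" ([column, row] in pixels: a listed point, or the origin of a listed thing).
The state is a dict: "time_s": time; "joints": joint angles; "dq": joint speeds; "tau": joint torques, N m; "eef_pos": TCP position; "ee_rot": TCP orientation; "force": force on the tool from outside, world axes, zero at the start; "wrist_torque": the same for the moment, N m; "grip_width": opening from 0.0 (shut) to 1.0 (fully open); "grip_force": force on a finger pad.
Only numpy, scipy, OpenCV 4.12 (cv2) and the standard library are available. Lean on these libraries where they do the work, as an engineer would, in place of code of your own. Each camera call takes 0.05 s, during which the arm holds its last target. There are 200 camera calls.

## Working session

There is one attempt and no reset: what is moved stays moved. The work goes in short steps, Python scripts to look and compute and a tool call to move; the robot and the scene stay as the last step left them, time stands still between calls to the robot, and variables do not carry over. Pictures are saved under pics/ and viewed, at most 11 in all, crops included, and the job is handed in when it is done.

Besides the shell and the picture viewer there is one more tool, called after ">>>" as name(argument=value, ...) on one line, values as JSON. step_arm: Moves the arm, as the interface text tells. Its arguments: {"type":"object","properties":{"commands":{"type":"string"},"newtons":{"type":"number"}},"required":["commands"]}

```bash
mkdir -p pics; ls
cat > h.py <<'E'
from rig import *
import numpy as np, cv2
from scipy.spatial.transform import Rotation as R
def ray(cam,uv,z,m=None):
    m=m or camera_model(cam); K=np.array(m["mtx"]); Rm=np.array(m["rotation"]); e=np.array(m["eye"])
    d=Rm@np.linalg.solve(K,[uv[0],uv[1],1]); return e+d*(z-e[2])/d[2]
def save(im,n): cv2.imwrite("pics/"+n+".png",im[:,:,::-1])
def tool():
    s=sense(); q=s["ee_rot"]; return np.array(s["eef_pos"]),R.from_quat([q[1],q[2],q[3],q[0]]),s
E
python3 - <<'E'
from h import *
a=capture("top");b=capture("side")
save(np.hstack([cv2.resize(a,(400,300)),cv2.resize(b,(400,300))]),"a"); save(a,"top")
for c in("top","side"):
    m=camera_model(c);print(c,np.round(m["eye"]),np.round(m["rotation"],3).tolist(),np.round(m["mtx"],1).tolist())
for l,z in(("roller_1_mid",37),("tray",0),("scrap_bin",0),("ink_mid",50)):
    for r in spot_point("top",l): print(l,r["score"],np.round(r["xy"]),np.round(ray("top",r["xy"],z)))
p,r,s=tool();print(p,r.as_matrix().round(3).tolist(),s["time_s"])
E
```

```text
pics
top [471.  73. 911.] [0.016, -0.697, 0.716, -0.028] [[469.4, 0.0, 280.2], [0.0, 469.4, 206.0], [0.0, 0.0, 1.0]]
side [480. 679. 645.] [0.015, -0.051, 0.918, -0.392] [[463.7, 0.0, 276.2], [0.0, 463.7, 205.2], [0.0, 0.0, 1.0]]Traceback (most recent call last):
  File "<stdin>", line 7, in <module>
  File "h.py", line 6, in ray
    d=Rm@np.linalg.solve(K,[uv[0],uv[1],1]); return e+d*(z-e[2])/d[2]
      ~~^~~~~~~~~~~~~~~~~~~~~~~~~~~~~~~~~~~
ValueError: matmul: Input operand 1 has a mismatch in its core dimension 0, with gufunc signature (n?,k),(k,m?)->(n?,m?) (size 3 is different from 4)
```

View pics/a.png

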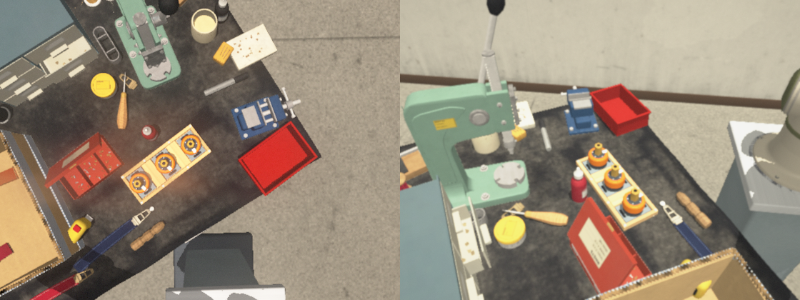

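The top half shows the tray with three orange wheels (around (165,165) in the half-size picture), the ink bottle above it at (150,130) and the bin at (278,158). The camera rotation is a quaternion, so I'll fix the helper.

```bash
sed -i 's/Rm=np.array(m\["rotation"\])/q=m["rotation"]; Rm=R.from_quat([q[1],q[2],q[3],q[0]]).as_matrix()/' h.py
python3 - <<'E'
from h import *
a=capture("top");save(cv2.resize(a[130:300,150:460],None,fx=2.5,fy=2.5,interpolation=cv2.INTER_CUBIC),"b")
for l,z in(("roller_1_mid",37),("tray",0),("scrap_bin",0),("ink_mid",50)):
    for r in spot_point("top",l): print(l,r["score"],np.round(r["xy"]),np.round(ray("top",r["xy"],z)))
for l,z in(("tray",15),("scrap_bin",50)):
    m=trace("top",l)[0]["mask"].astype(np.uint8)
    c=max(cv2.findContours(m,0,2)[0],key=cv2.contourArea)
    P=np.array([ray("top",u,z)[:2] for u in c[:,0]],np.float32);print(l,cv2.minAreaRect(P))
p,r,s=tool();print(p,r.as_matrix().round(3).tolist(),s["time_s"])
m=camera_model("wrist");print(m)
E
```

```text
roller_1_mid 0.94 [197. 254.] [440. 213.  37.]
tray 0.95 [232. 229.] [485. 152.   0.]
tray 0.37 [268. 202.] [536.  80.   0.]
scrap_bin 0.62 [381. 219.] [ 497. -139.    0.]
ink_mid 0.84 [209. 188.] [561. 187.  50.]
tray ((484.0308532714844, 148.40383911132812), (94.61009979248047, 233.1204833984375), 35.572418212890625)
scrap_bin ((490.57696533203125, -140.76971435546875), (118.80286407470703, 173.9116973876953), 34.464630126953125)
[161.0597224  499.67315389 221.16964285] [[-0.952, 0.307, -0.0], [0.307, 0.952, -0.0], [0.0, -0.0, -1.0]] 0.5
{'mtx': array([[320.7158496 ,   0.        , 276.95877775],
       [  0.        , 320.7158496 , 208.01046302],
       [  0.        ,   0.        ,   1.        ]]), 'eye': array([ 90.08260617, 523.11168865, 374.40565692]), 'rotation': array([0.12164123, 0.79911303, 0.58203009, 0.08867215])}
```

View pics/b.png

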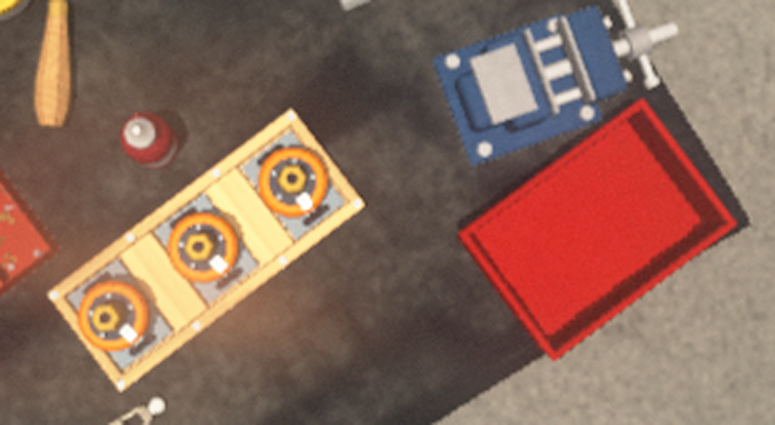

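The tray is at about (484,148), turned 35°. All the white marks sit towards the robot side, the ink bottle is behind the tray, and the bin is to the right. I'll move in with the fingers shut for a near look.

>>> step_arm(commands="0 -37.4 -29.1 0 0 0 -0.925;0 -37.4 -29.1 0 0 0 -0.925;0 -37.4 -29.1 0 0 0 -0.925;0 -37.4 -29.1 0 0 0 -0.925;0 -37.4 -29.1 0 0 0 -0.925;0 -37.4 -29.1 0 0 0 -0.925;0 -37.4 -29.1 0 0 0 -0.925;0 -37.4 -29.1 0 0 0 -0.925;0 -37.4 -29.1 0 0 0 -0.925;0 -37.4 -29.1 0 0 0 -0.925;0 -37.4 -29.1 0 0 0 -0.925;0 -37.4 -29.1 0 0 0 -0.925;0 -37.4 -29.1 0 0 0 -0.925;0 -37.4 -29.1 0 0 0 -0.925;0 -37.4 -29.1 4 0 0 -0.925;0 -37.4 -29.1 8 0 0 -0.925;0 -37.4 -29.1 9.1 0 0 -0.925;0 -37.4 -29.1 9.1 0 0 -0.925;0 -37.4 -29.1 9.1 0 0 -0.925", newtons=40)

```text
time_s: 2.08
eef_pos: [427.8, 108.3, 130.6]
ee_rot: [-0.0, -0.302, 0.953, 0.0]
force: [0.2, -0.7, -0.3]
grip_width: -0.003
grip_force: 0.0
```

```bash
cat > look.py <<'E'
from h import *
import sys
m=camera_model("wrist");a=capture("wrist");save(a,sys.argv[1])
p,r,s=tool();print(p.round(1),r.as_matrix().round(3).tolist(),s["time_s"],s["joints"].__repr__())
for l,z in(("roller_1_mid",37),("tray",0),("ink_mid",50)):
    for d in spot_point("wrist",l): print(l,round(d["score"],2),np.round(d["xy"]),np.round(ray("wrist",d["xy"],z,m),1))
for d in trace("wrist","tray")[:1]:
    c=max(cv2.findContours(d["mask"].astype(np.uint8),0,2)[0],key=cv2.contourArea)
    P=np.array([ray("wrist",u,15,m)[:2] for u in c[:,0]],np.float32);print(cv2.minAreaRect(P))
E
python3 look.py c
```

```text
[428.4 108.3 131.4] [[-0.818, -0.576, 0.002], [-0.576, 0.818, 0.0], [-0.002, -0.001, -1.0]] 2.1333 array([-1.87384489e-02,  2.30967752e-01,  1.86114490e+00,  4.30868280e-05,
        1.04759858e+00, -2.20324658e+00])
roller_1_mid 0.73 [374. 285.] [438.8 218.7  37. ]
ink_mid 0.59 [260. 378.] [568.7 188.   50. ]
```

View pics/c.png

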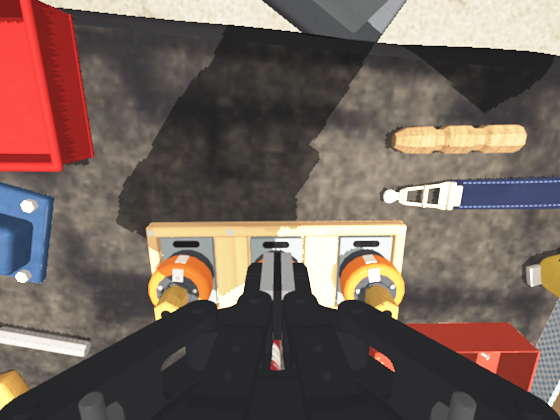

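The wrist picture shows the tray's front top edge running from (147,224) to (405,222). The outer wheels are at (181,283) and (372,280), and the middle one is hidden by the fingers. I'll take the tray frame from that edge and the wheels from their orange top rims.

```bash
cat > tr.py <<'E'
from h import *
C=np.array([484,149.]);a=np.radians(35)
E
python3 - <<'E'
from h import *
m=camera_model("wrist")
a=cv2.imread("pics/c.png"); 
for uv in((147,224),(405,222)): print(ray("wrist",uv,15,m).round(1))
A,B=[ray("wrist",u,15,m)[:2] for u in((147,223),(405,221))]
d=(B-A);L=np.linalg.norm(d);d/=L;x=np.array([d[1],-d[0]]);print("len",L,"ang x",np.degrees(np.arctan2(x[1],x[0])),"centre",(A+B)/2+47*x)
t=cv2.imread("pics/top.png")
mt=camera_model("top")
h=cv2.cvtColor(t,cv2.COLOR_BGR2HSV);mk=cv2.inRange(h,(6,190,150),(16,255,255))
n,l,st,c=cv2.connectedComponentsWithStats(mk)
for i in range(1,n):
    if st[i,4]>40: 
        u=cv2.minEnclosingCircle(np.argwhere(l==i)[:,::-1].astype(np.float32)); print(st[i,4],c[i],u,ray("top",u[0],44,mt).round(1))
E
```

```text
[515.8  26.4  15. ]
[381.4 213.7  15. ]
len 230.27694280096145 ang x 35.66183797895576 centre [486.04024702 146.91604933]
94 [266.17021277 201.03191489] ((266.4705810546875, 202.35293579101562), 13.625091552734375) [532.6  82.8  44. ]
57 [235.61403509 222.31578947] ((231.25424194335938, 227.1271209716797), 13.321269035339355) [488.6 148.8  44. ]
```

>>> step_arm(commands="0 -2.5 -8.3 0 0 0 -0.008;0 -2.5 -8.3 4 0 0 -0.008;0 -2.5 -8.3 8.4 0 0 -0.008;0 -2.5 -8.3 8.4 0 0 -0.008;0 -2.5 -8.3 8.4 0 0 -0.008;0 -2.9 -8.3 8.4 0 0 -0.008;0 -3.1 -8.3 8.4 0 0 -0.008;0 -3.3 -8.3 8.4 0 0 -0.008;0 -3.3 -8.3 8.4 0 0 -0.008;0 -3.3 -8.3 8.4 0 0 -0.008")

```text
time_s: 3.17
eef_pos: [502.9, 59.4, 47.2]
ee_rot: [0.001, -0.306, 0.952, -0.0]
force: [0.2, -0.5, 0.1]
grip_width: -0.004
grip_force: 0.0
```

```bash
cat > tr.py <<'E'
from h import *
C=np.array([485.5,148.]);a=np.radians(35.6);X=np.array([np.cos(a),np.sin(a)]);Y=np.array([-X[1],X[0]])
def st():
    p,r,s=tool();d=p[:2]-C;f=np.array(s["force"]);print("tray xy",(d@X).round(1),(d@Y).round(1),"z",p[2].round(1),"F",(f[:2]@X).round(1),(f[:2]@Y).round(1),f[2].round(1),"yaw",np.degrees(np.arctan2(-r.as_matrix()[1,0],-r.as_matrix()[0,0])).round(2),"t",s["time_s"],"w",s["grip_width"],s["grip_force"],np.round(s["joints"],2))
E
python3 -c "from tr import *;st()"
```

```text
tray xy -37.4 -82.2 z 47.2 F -0.1 -0.5 0.1 yaw 35.63 t 3.1667 w -0.004037260680039974 0.0 [-0.11  0.49  1.75 -0.    0.9  -2.31]
```

Not touching yet; I'll creep on.

>>> step_arm(commands="0 -0.1 0 0 0 0 0;0 -0.15 0 0 0 0 0;0 -0.15 0 0 0 0 0")

```text
time_s: 3.42
eef_pos: [503.8, 60.0, 46.4]
ee_rot: [0.0, -0.306, 0.952, -0.0]
force: [-0.3, 0.3, -1.0]
grip_width: -0.001
grip_force: 0.0
```

>>> step_arm(commands="0 -0.1 0 0 0 0 0;0 -0.15 0 0 0 0 0;0 -0.15 0 0 0 0 0")

```text
time_s: 3.67
eef_pos: [505.0, 60.9, 46.2]
ee_rot: [0.0, -0.306, 0.952, -0.0]
force: [0.2, 0.8, 0.3]
grip_width: -0.003
grip_force: 0.0
```

>>> step_arm(commands="0 -0.1 0 0 0 0 0;0 -0.15 0 0 0 0 0;0 -0.15 0 0 0 0 0")

```text
time_s: 3.92
eef_pos: [506.2, 61.8, 46.2]
ee_rot: [0.0, -0.306, 0.952, 0.0]
force: [1.2, -0.3, 0.2]
grip_width: 0.003
grip_force: 0.0
```

>>> step_arm(commands="0 -0.1 0 0 0 0 0;0 -0.1 0 0 0 0 0;0 -0.1 0 0 0 0 0")

```text
time_s: 4.17
eef_pos: [507.0, 62.3, 46.2]
ee_rot: [0.0, -0.306, 0.952, -0.0]
force: [0.0, 0.3, 0.2]
grip_width: -0.002
grip_force: 0.0
```

```bash
python3 -c "
from tr import *;st()
a=capture('side');save(cv2.resize(a[180:340,200:440],None,fx=3,fy=3,interpolation=2),'d')"
```

```text
tray xy -32.4 -82.2 z 46.2 F 0.2 0.2 0.2 yaw 35.6 t 4.1667 w -0.001628315931673245 0.0 [-0.11  0.5   1.74 -0.    0.91 -2.3 ]
```

View pics/d.png

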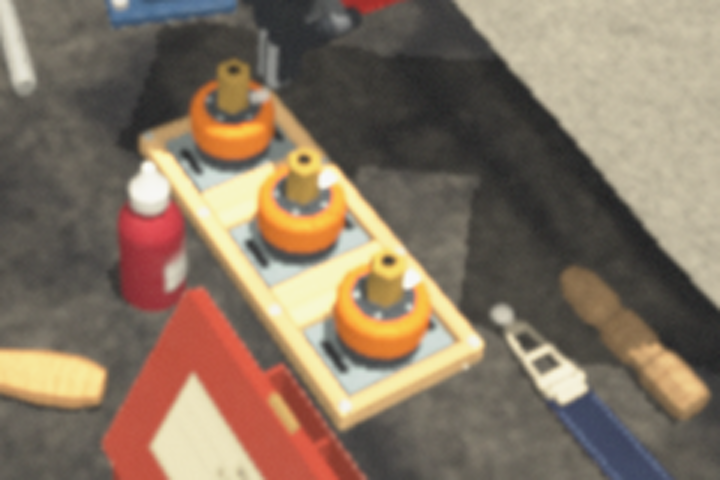

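The side view shows the fingertips at (268,60), just short of the right-hand wheel, with all rollers in place and the bottle upright. I'll keep creeping.

>>> step_arm(commands="0 -0.1 0 0 0 0 0;0 -0.1 0 0 0 0 0;0 -0.1 0 0 0 0 0")

```text
time_s: 4.47
eef_pos: [507.8, 62.9, 46.2]
ee_rot: [0.0, -0.306, 0.952, -0.0]
force: [0.4, -0.1, -0.4]
grip_width: 0.002
grip_force: 0.0
```

>>> step_arm(commands="0 -0.1 0 0 0 0 0;0 -0.1 0 0 0 0 0;0 -0.1 0 0 0 0 0")

```text
time_s: 4.72
eef_pos: [508.6, 63.5, 46.2]
ee_rot: [0.0, -0.306, 0.952, -0.0]
force: [0.1, -0.3, -0.5]
grip_width: -0.003
grip_force: 0.0
```

>>> step_arm(commands="0 -0.1 0 0 0 0 0;0 -0.1 0 0 0 0 0;0 -0.1 0 0 0 0 0")

```text
time_s: 4.97
eef_pos: [509.5, 64.1, 46.2]
ee_rot: [-0.0, -0.306, 0.952, -0.0]
force: [0.6, 0.1, -0.3]
grip_width: -0.002
grip_force: 0.0
```

```bash
python3 -c "
from tr import *
m=camera_model('wrist');a=capture('wrist');save(cv2.resize(a[180:420,100:440],None,fx=2.2,fy=2.2),'e')
for d in spot_point('wrist','roller_1_mid'):
  q=ray('wrist',d['xy'],37,m);print(round(d['score'],2),np.round(d['xy']),(q[:2]-C)@X,(q[:2]-C)@Y)
st()"
```

```text
tray xy -29.4 -82.2 z 46.2 F 0.2 -0.5 0.0 yaw 35.59 t 5.0667 w 0.0026079750308965347 0.0 [-0.1   0.5   1.73 -0.    0.91 -2.3 ]
```

View pics/e.png

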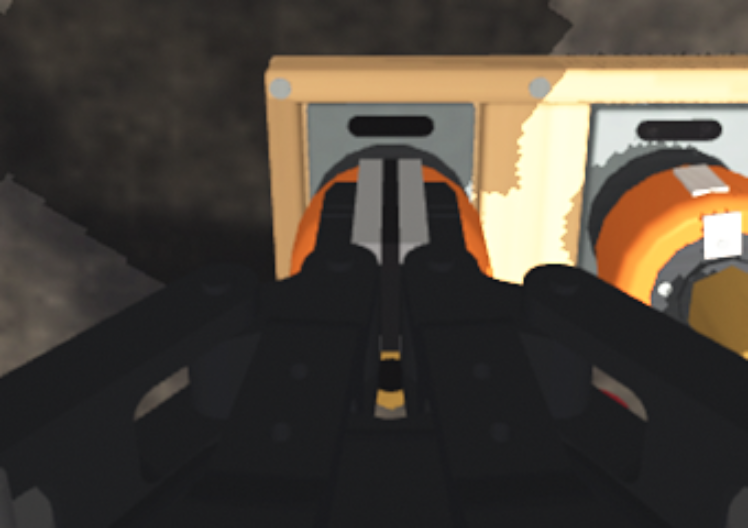

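The fingertips' near edge is at crop (385,160), in front of the right wheel's dark flank. The tray's front edge is at crop row 58. I'll convert both to tray coordinates.

```bash
python3 -c "
from tr import *
m=camera_model('wrist')
def g(u,v,z):
  q=ray('wrist',(100+u/2.2,180+v/2.2),z,m);print((u,v,z),((q[:2]-C)@X).round(1),((q[:2]-C)@Y).round(1))
for a in((267,58,15),(740,58,15),(360,160,29),(422,160,29),(390,148,13),(390,148,25),(700,150,25),(292,270,37),(492,270,37),(595,240,37)): g(*a)
"
```

```text
(267, 58, 15) -47.7 -116.3
(740, 58, 15) -47.8 13.0
(360, 160, 29) -23.8 -90.6
(422, 160, 29) -23.8 -74.2
(390, 148, 13) -20.1 -82.6
(390, 148, 25) -25.5 -82.6
(700, 150, 25) -24.9 0.9
(292, 270, 37) 4.4 -108.7
(492, 270, 37) 4.4 -55.5
(595, 240, 37) -4.7 -29.0
```

```bash
python3 -c "
from tr import *
a=capture('side');save(cv2.resize(a[170:260,240:330],None,fx=6,fy=6,interpolation=2),'f')
from numpy import *
for u,v in((270,84),(276,84),(262,84)):
  for z in(25,30,35,40,45):
    q=ray('side',(200+u/3,180+v/3),z);print(u,v,z,((q[:2]-C)@X).round(1),((q[:2]-C)@Y).round(1))
def pr(x,y,z,cam='side'):
  m=camera_model(cam);q=m['rotation'];Rm=R.from_quat([q[1],q[2],q[3],q[0]]).as_matrix();p=append(C+x*X+y*Y,z);c=m['mtx']@(Rm.T@(p-m['eye']));return c[:2]/c[2]
for x,y,z in((-26,-82,37),(0,-82,78),(-29.4,-82,29),(-40.4,-82,29)): u=pr(x,y,z);print(x,y,z,((u-[240,170])*6).round())
"
```

```text
270 84 25 -40.1 -105.0
270 84 30 -37.3 -100.6
270 84 35 -34.5 -96.3
270 84 40 -31.7 -91.9
270 84 45 -29.0 -87.5
276 84 25 -43.4 -103.1
276 84 30 -40.6 -98.8
276 84 35 -37.8 -94.4
276 84 40 -35.0 -90.1
276 84 45 -32.2 -85.8
262 84 25 -35.6 -107.4
262 84 30 -32.8 -103.1
262 84 35 -30.1 -98.7
262 84 40 -27.4 -94.3
262 84 45 -24.6 -89.9
-26 -82 37 [300. 261.]
0 -82 78 [229. 192.]
-29.4 -82 29 [309. 275.]
-40.4 -82 29 [339. 263.]
```

View pics/f.png

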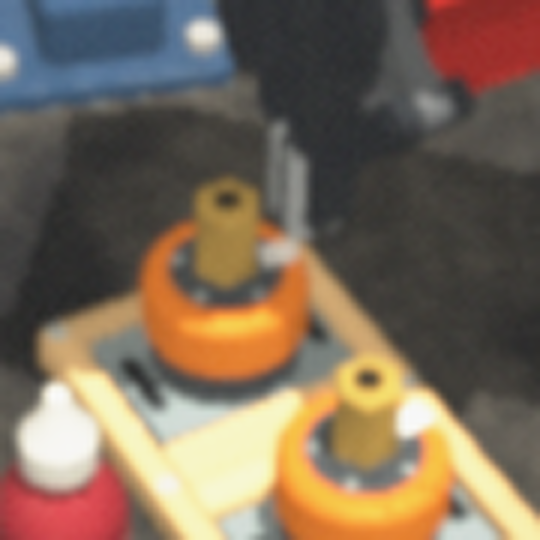

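The fingertips end at about crop (300,240), right behind the right wheel's rear rim and only a few mm off. I'll continue.

>>> step_arm(commands="0 -0.1 0 0 0 0 0;0 -0.15 0 0 0 0 0;0 -0.15 0 0 0 0 0")

```text
time_s: 5.37
eef_pos: [510.8, 65.0, 46.2]
ee_rot: [0.0, -0.306, 0.952, -0.0]
force: [0.2, -0.0, 1.0]
grip_width: 0.0
grip_force: 0.0
```

>>> step_arm(commands="0 -0.1 0 0 0 0 0;0 -0.1 0 0 0 0 0;0 -0.1 0 0 0 0 0")

```text
time_s: 5.62
eef_pos: [511.5, 65.5, 46.2]
ee_rot: [0.0, -0.306, 0.952, -0.0]
force: [0.1, 0.2, 1.1]
grip_width: -0.005
grip_force: 0.0
```

>>> step_arm(commands="0 -0.1 0 0 0 0 0;0 -0.1 0 0 0 0 0;0 -0.1 0 0 0 0 0")

```text
time_s: 5.87
eef_pos: [512.3, 66.1, 46.2]
ee_rot: [0.0, -0.306, 0.952, -0.0]
force: [-0.5, 0.1, -0.2]
grip_width: 0.003
grip_force: 0.0
```

```bash
python3 -c "
from tr import *
m=camera_model('wrist');a=capture('wrist')
b=capture('side')
save(np.hstack([cv2.resize(a[230:350,210:350],None,fx=3.4,fy=3.4),cv2.resize(b[190:250,265:305],None,fx=6.8,fy=6.8,interpolation=2)]),'g');st()"
```

```text
tray xy -25.9 -82.2 z 46.2 F -0.3 0.1 -0.3 yaw 35.59 t 5.9667 w -0.0017295829689086672 0.0 [-0.1   0.51  1.72  0.    0.91 -2.29]
```

View pics/g.png

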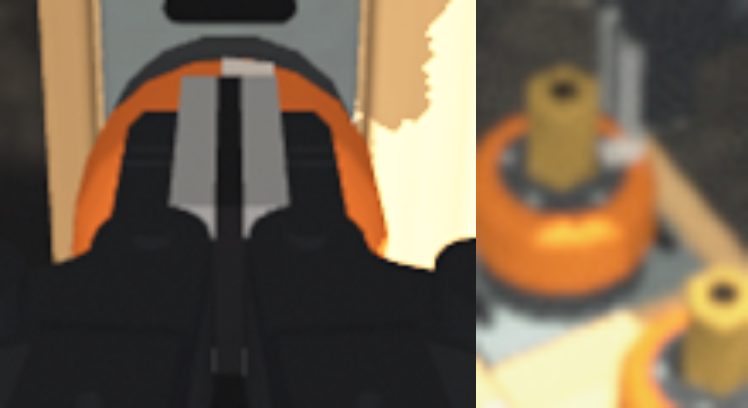

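In the left crop the tips stop at row 75, with the white mark and the tread showing below them. In the right crop the tips end level with the wheel top at (620,145). The shut tips seem higher than the nominal 17 mm, so I'll back off and touch the table in front of the tray to measure the tip length.

>>> step_arm(commands="0 2.5 0 0 0 0 0;0 4.5 0 0 0 0 0;0 4.5 0 0 0 0 0;0 4.5 0 2 0 0 0;0 4.5 0 2.4 0 0 0;0 4.5 0 2.6 0 0 0;0 4.5 0 2.6 0 0 0")

```text
time_s: 6.55
eef_pos: [475.8, 40.1, 20.1]
ee_rot: [-0.0, -0.306, 0.952, 0.0]
force: [0.4, -0.7, -1.0]
grip_width: 0.001
grip_force: 0.0
```

>>> step_arm(commands="0 0 0 0.1 0 0 0;0 0 0 0.2 0 0 0;0 0 0 0.2 0 0 0")

```text
time_s: 6.8
eef_pos: [475.9, 39.9, 18.4]
ee_rot: [0.0, -0.306, 0.952, -0.0]
force: [0.3, -0.3, 0.8]
grip_width: 0.001
grip_force: 0.0
```

>>> step_arm(commands="0 0 0 0.1 0 0 0;0 0 0 0.2 0 0 0;0 0 0 0.2 0 0 0")

```text
time_s: 7.05
eef_pos: [475.6, 39.9, 16.1]
ee_rot: [-0.0, -0.306, 0.952, 0.0]
force: [0.7, 0.3, -1.0]
grip_width: 0.003
grip_force: 0.0
```

>>> step_arm(commands="0 0 0 0.1 0 0 0;0 0 0 0.2 0 0 0;0 0 0 0.2 0 0 0")

```text
time_s: 7.3
eef_pos: [475.6, 39.9, 14.0]
ee_rot: [-0.0, -0.306, 0.952, 0.0]
force: [-0.7, 0.1, 0.2]
grip_width: 0.0
grip_force: 0.0
```

>>> step_arm(commands="0 0 0 0.2 0 0 0;0 0 0 0.4 0 0 0;0 0 0 0.4 0 0 0")

```text
time_s: 7.55
eef_pos: [475.5, 39.9, 9.8]
ee_rot: [-0.0, -0.306, 0.952, 0.0]
force: [-1.2, 0.6, 0.4]
grip_width: 0.002
grip_force: 0.0
```

>>> step_arm(commands="0 0 0 0.15 0 0 0;0 0 0 0.3 0 0 0;0 0 0 0.3 0 0 0")

```text
time_s: 7.8
eef_pos: [475.5, 39.9, 6.9]
ee_rot: [-0.0, -0.306, 0.952, 0.0]
force: [0.1, -0.6, -0.4]
grip_width: 0.001
grip_force: 0.0
```

>>> step_arm(commands="0 0 0 0.1 0 0 0;0 0 0 0.2 0 0 0;0 0 0 0.2 0 0 0")

```text
time_s: 8.05
eef_pos: [475.6, 39.9, 5.0]
ee_rot: [-0.0, -0.306, 0.952, 0.0]
force: [0.2, 0.1, -0.2]
grip_width: 0.003
grip_force: 0.0
```

>>> step_arm(commands="0 0 0 0.2 0 0 0;0 0 0 0.3 0 0 0;0 0 0 0.3 0 0 0")

```text
time_s: 8.3
eef_pos: [475.5, 39.9, 2.0]
ee_rot: [-0.0, -0.306, 0.952, 0.0]
force: [-0.2, 0.5, 0.3]
grip_width: 0.0
grip_force: 0.0
```

>>> step_arm(commands="0 0 0 0.2 0 0 0;0 0 0 0.3 0 0 0;0 0 0 0.3 0 0 0")

```text
time_s: 8.55
eef_pos: [475.5, 39.9, -1.1]
ee_rot: [-0.0, -0.306, 0.952, 0.0]
force: [0.1, -0.8, -0.6]
grip_width: -0.002
grip_force: 0.0
```

>>> step_arm(commands="0 0 0 0.1 0 0 0;0 0 0 0.2 0 0 0;0 0 0 0.2 0 0 0")

```text
time_s: 8.8
eef_pos: [475.6, 39.9, -3.0]
ee_rot: [-0.0, -0.306, 0.952, 0.0]
force: [-0.1, 0.6, 0.6]
grip_width: 0.001
grip_force: 0.0
```

>>> step_arm(commands="0 0 0 0.2 0 0 0;0 0 0 0.3 0 0 0;0 0 0 0.3 0 0 0")

```text
time_s: 9.05
eef_pos: [475.5, 39.9, -6.1]
ee_rot: [-0.0, -0.306, 0.952, 0.0]
force: [0.5, -0.2, -0.3]
grip_width: 0.003
grip_force: 0.0
```

>>> step_arm(commands="0 0 0 0.2 0 0 0;0 0 0 0.3 0 0 0;0 0 0 0.3 0 0 0")

```text
time_s: 9.3
eef_pos: [475.5, 39.9, -9.0]
ee_rot: [-0.0, -0.306, 0.952, 0.0]
force: [0.5, -0.0, 0.5]
grip_width: -0.001
grip_force: 0.0
```

>>> step_arm(commands="0 0 0 0.1 0 0 0;0 0 0 0.2 0 0 0;0 0 0 0.2 0 0 0")

```text
time_s: 9.55
eef_pos: [475.8, 39.9, -10.1]
ee_rot: [0.0, -0.306, 0.952, -0.0]
force: [-4.3, 0.5, 11.3]
grip_width: 0.002
grip_force: 5.9
```

>>> step_arm(commands="0 0 0 0.1 0 0 0;0 0 0 0.2 0 0 0;0 0 0 0.2 0 0 0")

```text
time_s: 9.8
eef_pos: [475.9, 39.8, -10.2]
ee_rot: [0.0, -0.306, 0.952, -0.0]
force: [-13.9, 0.1, 40.4]
grip_width: 0.001
grip_force: 20.0
```

The tips touch the table at a reported z of -10, so the shut tips lie 10 mm *behind* the reported TCP, and tip height = reported z + 10. I was hovering over the wheel earlier. I'll use this correction and lift, then come in at tip height 30.

>>> step_arm(commands="0 0 0 -1 0 0 0;0 0 0 -3.3 0 0 0;0 0 0 -3.3 0 0 0;0 -2.3 0 -3.3 0 0 0;0 -2.5 0 -3.3 0 0 0;0 -2.7 0 -3.3 0 0 0;0 -2.9 0 -3.3 0 0 0;0 -2.9 0 -3.3 0 0 0;0 -2.9 0 -3.3 0 0 0")

```text
time_s: 10.55
eef_pos: [498.9, 56.6, 19.9]
ee_rot: [-0.0, -0.306, 0.952, 0.0]
force: [-0.5, 0.2, -0.6]
grip_width: -0.002
grip_force: 0.0
```

```bash
python3 -c "from tr import *;st()"
```

```text
tray xy -42.3 -82.1 z 19.9 F -0.3 0.5 -0.6 yaw 35.58 t 10.55 w -0.0017832431694893758 0.0 [-0.12  0.53  1.78 -0.    0.84 -2.31]
```

>>> step_arm(commands="0 -0.2 0 0 0 0 0;0 -0.3 0 0 0 0 0;0 -0.3 0 0 0 0 0")

```text
time_s: 10.8
eef_pos: [501.8, 58.5, 20.2]
ee_rot: [0.0, -0.306, 0.952, -0.0]
force: [0.1, 0.1, -0.1]
grip_width: 0.002
grip_force: 0.0
```

>>> step_arm(commands="0 -0.1 0 0 0 0 0;0 -0.15 0 0 0 0 0;0 -0.15 0 0 0 0 0")

```text
time_s: 11.05
eef_pos: [503.0, 59.4, 20.2]
ee_rot: [0.0, -0.306, 0.952, -0.0]
force: [0.6, -0.0, 0.1]
grip_width: 0.001
grip_force: 0.0
```

>>> step_arm(commands="0 -0.1 0 0 0 0 0;0 -0.15 0 0 0 0 0;0 -0.15 0 0 0 0 0")

```text
time_s: 11.3
eef_pos: [503.8, 60.2, 20.2]
ee_rot: [-0.0, -0.306, 0.952, 0.0]
force: [-3.0, -2.0, 1.8]
grip_width: -0.004
grip_force: 1.6
```

Contact came at tray x of -36 with about 3.5 N, just as predicted. Now I'll back out, go past the right end and sweep briskly along all three wheels.

>>> step_arm(commands="0 1 0 0 0 0 0;0 1 -4.1 0 0 0 0;0 1 -4.6 0 0 0 0;0 0 -4.6 0 0 0 0;0 0 -4.6 0 0 0 0;0 0 -0.5 0 0 0 0;0 0 3.6 0 0 0 0;0 0 7.7 0 0 0 0;0 0 11.8 0 0 0 0;0 0 15.9 0 0 0 0;0 0 19.6 0 0 0 0;0 1.5 19.9 0 0 0 0;0 4 18 0 0 0 0;0 7 15 0 0 0 0;0 7 15 0 0 0 0;0 7 12 0 0 0 0")

```text
time_s: 12.63
eef_pos: [374.8, 117.5, 20.1]
ee_rot: [-0.001, -0.306, 0.952, 0.001]
force: [0.1, 0.9, -0.6]
grip_width: -0.0
grip_force: 0.0
```

```bash
python3 -c "
from tr import *
a=capture('side');b=capture('top')
save(np.hstack([cv2.resize(a[190:310,245:365],(480,480),interpolation=2),cv2.resize(b[180:270,175:295],(320,240),interpolation=2)[:,:].repeat(2,0)]),'h');st()"
```

```text
tray xy -105.3 35.2 z 20.7 F -0.7 0.3 0.1 yaw 35.44 t 12.7333 w -0.00360906673494479 0.0 [-0.    0.35  2.09 -0.    0.7  -2.19]
```

View pics/h.png

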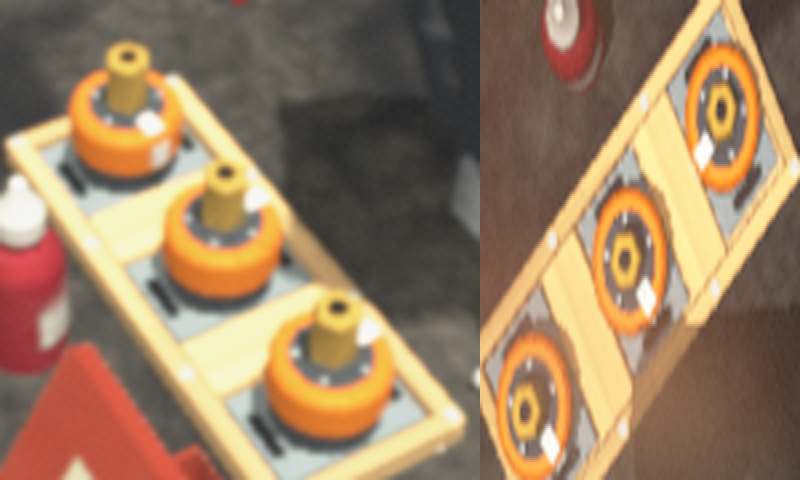

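The right wheel's mark has turned clockwise to the tray's left (left crop (155,130)). The middle and left marks seem unchanged, so the sweep apparently missed those two. I'll measure the marks' angles from the top camera.

```bash
cat > ang.py <<'E'
from tr import *
def angs(show=True):
    m=camera_model("top");b=capture("top")
    K=m["mtx"];q=m["rotation"];Rm=R.from_quat([q[1],q[2],q[3],q[0]]).as_matrix()
    out=[]
    for k,y0 in(("R",-82),("M",0),("L",82)):
        # rectify wheel top plane z=48, 1px=0.5mm, tray axes
        g=np.arange(-30,30.1,.5);gx,gy=np.meshgrid(g,g,indexing="ij")
        P=np.stack([C[0]+gx*X[0]+(gy+y0)*Y[0],C[1]+gx*X[1]+(gy+y0)*Y[1],np.full_like(gx,48)],-1)
        c=(P-m["eye"])@Rm@K.T;uv=(c[...,:2]/c[...,2:]).astype(np.float32)
        im=cv2.remap(b,uv[...,0],uv[...,1],cv2.INTER_LINEAR)
        hsv=cv2.cvtColor(im,cv2.COLOR_RGB2HSV);r=np.hypot(gx,gy)
        w=(hsv[...,1]<70)&(hsv[...,2]>185)&(r<26)
        o=(hsv[...,0]<18)&(hsv[...,1]>180)&(r<32)&(hsv[...,2]>150)
        cen=np.array(cv2.minEnclosingCircle(np.argwhere(o).astype(np.float32))[0])*.5-30
        n,l,st_,ct=cv2.connectedComponentsWithStats(w.astype(np.uint8))
        i=1+np.argmax(st_[1:,4]) if n>1 else 0
        mx,my=ct[i][1]*.5-30,ct[i][0]*.5-30
        a_=np.arctan2(-(my-cen[1]*0),-(mx-cen[0]*0))
        out.append((k,"ang",round(a_,2),"r",round(float(np.hypot(mx,my)),1),"n",int(st_[i,4]),"tyre c",cen.round(1)))
    if show: [print(*o) for o in out]
    return b
if __name__=="__main__": angs();st()
E
python3 ang.py
```

```text
R ang -1.62 r 19.2 n 404 tyre c [2.6 2.5]
M ang 0.05 r 14.9 n 437 tyre c [1.8 0.5]
L ang 0.02 r 15.6 n 420 tyre c [0.5 2. ]
tray xy -105.7 36.8 z 20.4 F -0.2 -0.4 -0.8 yaw 35.46 t 12.7833 w 0.0025364251967733642 0.0 [ 0.    0.35  2.09  0.    0.7  -2.19]
```

The right wheel is at about -1.5 rad, past any catch, so it is probably the sound one. The middle and left wheels were not brushed, so I'll probe the middle one for contact.

>>> step_arm(commands="0 -3 -3.7 0 0 0 0;0 -5.8 -3.7 0 0 0 0;0 -6.7 -3.7 0 0 0 0;0 -6.7 -3.7 0 0 0 0;0 -6.8 -3.7 0 0 0 0;0 -6.9 -3.7 0 0 0 0;0 -6.9 -3.7 0 0 0 0")

```text
time_s: 13.37
eef_pos: [454.0, 127.4, 20.2]
ee_rot: [-0.0, -0.306, 0.952, 0.0]
force: [-0.0, -0.1, -0.1]
grip_width: 0.003
grip_force: 0.0
```

```bash
python3 -c "from tr import *;st()"
```

```text
tray xy -37.6 1.6 z 20.2 F -0.1 -0.0 -0.1 yaw 35.62 t 13.3667 w 0.0029284278227265956 0.0 [ 0.02  0.47  1.87  0.    0.8  -2.17]
```

>>> step_arm(commands="0 -0.1 0 0 0 0 0;0 -0.15 0 0 0 0 0;0 -0.15 0 0 0 0 0")

```text
time_s: 13.62
eef_pos: [456.1, 128.0, 20.3]
ee_rot: [0.0, -0.306, 0.952, -0.0]
force: [-0.2, 1.1, 0.2]
grip_width: 0.002
grip_force: 0.0
```

>>> step_arm(commands="0 -0.1 0 0 0 0 0;0 -0.1 0 0 0 0 0;0 -0.1 0 0 0 0 0")

```text
time_s: 13.87
eef_pos: [456.8, 128.5, 20.2]
ee_rot: [-0.0, -0.306, 0.952, 0.0]
force: [-2.0, -0.7, 2.5]
grip_width: 0.002
grip_force: 1.1
```

>>> step_arm(commands="0 0.8 0 0 0 0 0;0 0.8 -4 0 0 0 0;0 -0.05 -4 0 0 0 0;0 -0.05 -4 0 0 0 0;0 -0.05 -1 0 0 0 0;0 -0.05 2.5 0 0 0 0;0 -0.05 4 0 0 0 0;0 2.5 4.5 0 0 0 0;0 6 4.5 0 0 0 0;0 7 4.5 0 0 0 0")

```text
time_s: 14.7
eef_pos: [369.0, 124.1, 19.5]
ee_rot: [-0.002, -0.306, 0.952, 0.001]
force: [-0.3, 0.1, -0.4]
grip_width: 0.002
grip_force: 0.0
```

```bash
python3 ang.py
```

```text
R ang -1.62 r 19.2 n 415 tyre c [2.6 2.5]
M ang -1.07 r 16.7 n 430 tyre c [3.1 1.2]
L ang 0.02 r 15.5 n 427 tyre c [0.8 1.8]
tray xy -108.4 47.9 z 19.7 F -0.7 1.3 -0.9 yaw 35.63 t 14.75 w -0.000639062188296054 0.0 [ 0.02  0.34  2.1  -0.    0.7  -2.17]
```

The middle wheel stopped at about -0.95 rad, so it catches. Left wheel next.

>>> step_arm(commands="0 -3 3.5 0 0 0 0;0 -5.8 3.5 0 0 0 0;0 -6.7 3.5 0 0 0 0;0 -6.8 3.5 0 0 0 0;0 -6.8 3.5 0 0 0 0;0 -6.8 3.5 0 0 0 0")

```text
time_s: 15.25
eef_pos: [408.1, 192.3, 20.0]
ee_rot: [-0.0, -0.306, 0.952, 0.0]
force: [0.3, -0.0, -0.2]
grip_width: 0.001
grip_force: 0.0
```

>>> step_arm(commands="0 -0.1 0 0 0 0 0;0 -0.15 0 0 0 0 0;0 -0.15 0 0 0 0 0")

```text
time_s: 15.5
eef_pos: [410.0, 193.1, 20.3]
ee_rot: [0.0, -0.305, 0.952, -0.0]
force: [-0.0, -0.2, 0.3]
grip_width: 0.002
grip_force: 0.0
```

>>> step_arm(commands="0 -0.1 0 0 0 0 0;0 -0.1 0 0 0 0 0;0 -0.1 0 0 0 0 0")

```text
time_s: 15.75
eef_pos: [410.8, 193.9, 20.2]
ee_rot: [-0.0, -0.306, 0.952, -0.0]
force: [-1.8, -1.0, 0.5]
grip_width: 0.0
grip_force: 0.6
```

```bash
python3 -c "from tr import *;st()"
```

```text
tray xy -34.0 80.8 z 20.2 F -2.1 0.3 0.5 yaw 35.59 t 15.75 w 0.00034287635815973396 0.5521948635578156 [ 0.18  0.45  1.92 -0.    0.77 -2.01]
```

>>> step_arm(commands="0 0.8 0 0 0 0 0;0 0.8 -4 0 0 0 0;0 -0.07 -4 0 0 0 0;0 -0.07 -4 0 0 0 0;0 -0.07 -1 0 0 0 0;0 -0.07 2.5 0 0 0 0;0 -0.07 4 0 0 0 0;0 2.5 4 0 0 0 0;0 6 1 0 0 0 0;0 7 -3 0 0 0 0")

```text
time_s: 16.58
eef_pos: [365.2, 132.6, 19.6]
ee_rot: [-0.002, -0.309, 0.951, 0.001]
force: [1.6, -0.5, 0.0]
grip_width: -0.001
grip_force: 0.0
```

```bash
python3 ang.py
```

```text
R ang -1.62 r 19.2 n 416 tyre c [2.6 2.6]
M ang -1.07 r 16.7 n 427 tyre c [3.1 1.1]
L ang -1.08 r 17.3 n 446 tyre c [1.9 1.9]
tray xy -106.1 48.8 z 20.2 F 1.3 -4.6 0.4 yaw 35.47 t 16.6333 w 0.00021821455648789707 0.0 [ 0.03  0.34  2.1  -0.    0.7  -2.16]
```

Left caught too, at about -1 rad, so the right one is sound. I'll flick it again to push it well past 1.7.

>>> step_arm(commands="0 -1 0 -1.5 0 0 0;0 -3 -4 -1.5 0 0 0;0 -5 -8 -1.5 0 0 0;0 -5.5 -12 -1.5 0 0 0;0 -5.5 -16 -1.5 0 0 0;0 -5.5 -17.8 0 0 0 0;0 -6.8 -17.8 0 0 0 0;0 -6.8 -17.8 0 0 0 0;0 -6.85 -17.8 0 0 0 0;0 -6.85 -14.3 0 0 0 0;0 -6.85 -10.3 0 0 0 0;0 -6.85 -8.8 0 0 0 0;0 -4.5 -8.8 0 0 0 0;0 -1.5 -8.8 -3 0 0 0;0 -1 -8.8 -5 0 0 0")

```text
time_s: 17.88
eef_pos: [425.7, 66.1, 70.6]
ee_rot: [-0.002, -0.306, 0.952, 0.001]
force: [0.1, -0.2, 1.4]
grip_width: -0.002
grip_force: 0.0
```

```bash
python3 ang.py
```

```text
R ang -1.62 r 19.2 n 388 tyre c [2.6 2.5]
M ang -1.06 r 16.9 n 422 tyre c [3.2 1.3]
L ang -1.07 r 17.3 n 424 tyre c [2.5 1.3]
tray xy -93.9 -33.8 z 74.3 F 3.1 -2.2 3.1 yaw 35.65 t 17.9333 w 0.0026520583051233017 0.0 [-0.12  0.31  1.94 -0.    0.89 -2.31]
```

The right wheel hasn't changed, so that brush may have missed. I'll feel for contact again and flick from there.

>>> step_arm(commands="0 0 -4.4 2 0 0 0;0 -2 -4.4 5 0 0 0;0 -5 -4.4 5 0 0 0;0 -5.5 -4.4 5 0 0 0;0 -5.6 -4.4 5 0 0 0;0 -5.6 -4.4 5 0 0 0;0 -5.6 -4.4 5 0 0 0")

```text
time_s: 18.52
eef_pos: [500.2, 63.1, 20.6]
ee_rot: [0.0, -0.306, 0.952, -0.0]
force: [-0.3, 0.7, -0.2]
grip_width: -0.003
grip_force: 0.0
```

```bash
python3 -c "from tr import *;st()"
```

```text
tray xy -37.5 -77.6 z 20.6 F 0.2 0.7 -0.2 yaw 35.64 t 18.5167 w -0.0031481025030754574 0.0 [-0.11  0.53  1.78 -0.    0.84 -2.3 ]
```

>>> step_arm(commands="0 -0.1 -0.4 0 0 0 0;0 -0.2 -0.4 0 0 0 0;0 -0.2 -0.4 0 0 0 0")

```text
time_s: 18.77
eef_pos: [505.0, 60.6, 20.5]
ee_rot: [0.0, -0.305, 0.952, -0.0]
force: [-0.3, 0.7, 1.1]
grip_width: -0.001
grip_force: 0.0
```

```bash
python3 -c "from tr import *;st()"
```

```text
tray xy -35.0 -82.4 z 20.5 F 0.2 0.7 1.1 yaw 35.56 t 18.7667 w -0.0007806558788576312 0.0 [-0.11  0.53  1.76  0.    0.84 -2.3 ]
```

>>> step_arm(commands="0 -0.1 0 0 0 0 0;0 -0.1 0 0 0 0 0;0 -0.1 0 0 0 0 0")

```text
time_s: 19.02
eef_pos: [505.6, 61.5, 20.2]
ee_rot: [-0.0, -0.306, 0.952, 0.0]
force: [-0.3, -0.3, 0.1]
grip_width: -0.002
grip_force: 0.0
```

>>> step_arm(commands="0 -0.1 0 0 0 0 0;0 -0.1 0 0 0 0 0;0 -0.1 0 0 0 0 0")

```text
time_s: 19.27
eef_pos: [505.8, 61.9, 20.2]
ee_rot: [-0.001, -0.306, 0.952, 0.0]
force: [-4.9, -2.9, 3.2]
grip_width: -0.0
grip_force: 2.6
```

>>> step_arm(commands="0 0.8 0 0 0 0 0;0 0.8 -4 0 0 0 0;0 0 -4 0 0 0 0;0 0 -4 0 0 0 0;0 0 -1 0 0 0 0;0 0 2.5 0 0 0 0;0 0 4 0 0 0 0;0 2.5 4 0 0 0 0;0 5 4 -2 0 0 0;0 6 4 -5 0 0 0")

```text
time_s: 20.1
eef_pos: [430.2, 59.7, 68.5]
ee_rot: [-0.003, -0.306, 0.952, 0.001]
force: [-0.1, -0.2, 0.5]
grip_width: -0.002
grip_force: 0.0
```

```bash
python3 ang.py
```

```text
R ang -0.84 r 14.3 n 80 tyre c [3.  2.8]
M ang -1.07 r 16.8 n 399 tyre c [3.2 1.3]
L ang -1.07 r 17.3 n 426 tyre c [2.  1.7]
tray xy -94.2 -42.0 z 74.7 F 5.3 -3.2 5.2 yaw 35.63 t 20.15 w -0.0002517068547060249 0.0 [-0.13  0.31  1.93 -0.    0.89 -2.33]
```

```bash
python3 ang.py; python3 -c "
from tr import *
b=capture('top');a=capture('side');save(np.hstack([cv2.resize(b[180:270,185:285],(500,450),interpolation=2),cv2.resize(a[190:310,250:330],(300,450),interpolation=2)]),'i')"
```

```text
R ang -0.95 r 16.2 n 324 tyre c [3.  2.6]
M ang -1.07 r 16.8 n 406 tyre c [3.2 1.2]
L ang -1.07 r 17.3 n 423 tyre c [2.2 1.8]
tray xy -92.8 -42.7 z 73.3 F 0.9 -0.6 0.3 yaw 35.58 t 20.2 w -0.00041250375469900456 0.0 [-0.13  0.32  1.93 -0.    0.89 -2.32]
```

View pics/i.png

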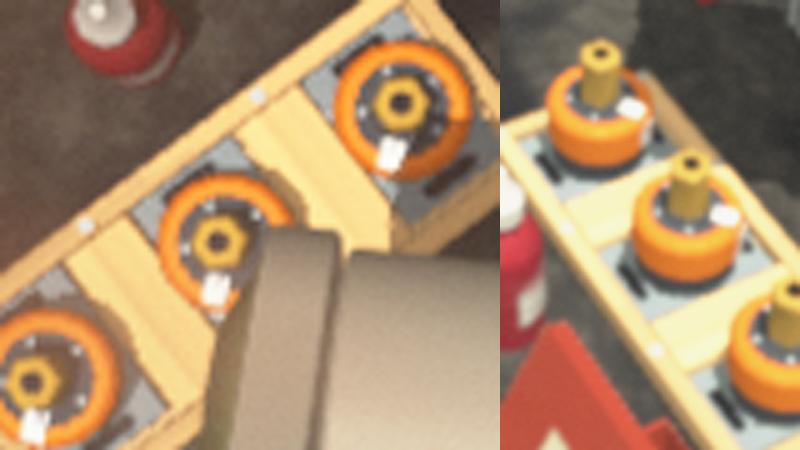

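All three marks now look alike in the top crop, at (392,155), (217,290) and (35,425). The right one moved on from -1.5 though, so it has likely gone nearly a full turn round. One more flick of it, with captures straight afterwards, should confirm that.

>>> step_arm(commands="0 -2 -6 0 0 0 0;0 -4.5 -8 2 0 0 0;0 -5 -8 5 0 0 0;0 -6 -8 5 0 0 0;0 -6 -8 5 0 0 0;0 -6 -5.5 5 0 0 0;0 -6 -3 5 0 0 0;0 -6 -0.5 5 0 0 0;0 -3.5 -0.5 5 0 0 0;0 -1 -2 3 0 0 0")

```text
time_s: 21.13
eef_pos: [449.9, 51.8, 37.9]
ee_rot: [-0.003, -0.308, 0.951, 0.002]
force: [0.6, -0.4, -0.3]
grip_width: -0.003
grip_force: 0.0
```

```bash
for i in 1 2 3 4; do python3 ang.py | grep -E "R|tray";done
```

```text
R ang 2.59 r 18.8 n 378 tyre c [3.4 2.5]
tray xy -86.2 -62.3 z 42.4 F 3.9 -4.3 3.0 yaw 35.76 t 21.1833 w 0.001414014319586769 0.0 [-0.15  0.4   1.91 -0.    0.83 -2.35]
R ang 2.41 r 18.1 n 350 tyre c [3.5 2.7]
tray xy -84.3 -62.7 z 41.9 F -0.2 -0.8 -1.1 yaw 35.57 t 21.2333 w 0.0002582505737308984 0.0 [-0.15  0.41  1.91 -0.    0.83 -2.34]
R ang 2.29 r 17.5 n 337 tyre c [3.4 2.7]
tray xy -83.3 -62.5 z 41.3 F 0.8 0.6 -0.6 yaw 35.53 t 21.2833 w 0.00011851421718827433 0.0 [-0.15  0.41  1.9   0.    0.83 -2.34]
R ang 2.24 r 17.3 n 338 tyre c [3.4 2.4]
tray xy -82.9 -62.1 z 40.7 F 0.4 0.0 0.6 yaw 35.55 t 21.3333 w 0.0036234037674813175 0.0 [-0.15  0.41  1.9   0.    0.83 -2.34]
```

The right wheel is coasting freely past ±2.4 rad, so it is sound. Middle and left go to the bin. First I'll get the hex orientation from the top pictures, so that I close on flats.

```bash
python3 -c "
from tr import *
m=camera_model('top');K=m['mtx'];q=m['rotation'];Rm=R.from_quat([q[1],q[2],q[3],q[0]]).as_matrix()
b=capture('top')
g=np.arange(-20,20.1,.25);gx,gy=np.meshgrid(g,g,indexing='ij')
for k,y0 in(('R',-82),('M',0),('L',82)):
  P=np.stack([C[0]+gx*X[0]+(gy+y0)*Y[0],C[1]+gx*X[1]+(gy+y0)*Y[1],np.full_like(gx,78)],-1)
  c=(P-m['eye'])@Rm@K.T;uv=(c[...,:2]/c[...,2:]).astype(np.float32)
  im=cv2.remap(b,uv[...,0],uv[...,1],cv2.INTER_CUBIC);h=cv2.cvtColor(im,cv2.COLOR_RGB2HSV)
  w=((h[...,0]>17)&(h[...,0]<30)&(h[...,1]>130)&(np.hypot(gx,gy)<16)).astype(np.uint8)
  n,l,s,ct=cv2.connectedComponentsWithStats(w)
  i=1+np.argmax(s[1:,4]);cn=cv2.convexHull(max(cv2.findContours((l==i).astype(np.uint8),0,1)[0],key=cv2.contourArea))
  f=np.zeros_like(w);cv2.fillConvexPoly(f,cn,1);ii=np.argwhere(f)*.25-20;ce=ii.mean(0)
  d=ii-ce;t=np.arctan2(d[:,1],d[:,0]);r=np.hypot(*d.T)
  # radial extent, 6-fold
  z=(r**6*np.exp(6j*t)).sum()/(r**6).sum();print(k,'centre tray',(ce+[0,y0]).round(1),'area',f.sum()/16,'vertex ang deg',np.degrees(np.angle(z))/6,abs(z).round(3))
  for th in(0,30,60,90):
    u=d@[np.cos(np.radians(th)),np.sin(np.radians(th))];print(th,round(u.max()-u.min(),1),end=' ')
  print()
st()
"
```

```text
R centre tray [  2.8 -79.1] area 285.0625 vertex ang deg 0.8300262326531759 0.117
0 19.5 30 18.3 60 19.7 90 18.0 
M centre tray [2.8 1.5] area 266.5625 vertex ang deg 1.4846178530492862 0.138
0 19.0 30 17.9 60 18.9 90 18.2 
L centre tray [ 2.5 83.9] area 239.0 vertex ang deg 0.19563178453629373 0.136
0 18.2 30 16.9 60 17.8 90 17.5 
tray xy -82.7 -61.9 z 40.2 F 0.6 -0.1 -0.7 yaw 35.59 t 21.3833 w 0.0019118404766988034 0.0 [-0.15  0.41  1.9   0.    0.83 -2.34]
```

The hex corners lie along tray x, so its flats face the present closing direction. Now to grip the middle roller.

>>> step_arm(commands="0.5 0 0 -4 0 0 0;0.5 0 2 -5 0 0 0;0.5 -3.5 4 -5 0 0 0;0.5 -7 6.3 -5 0 0 0;0.5 -8.4 6.3 -5 0 0 0;0.5 -8.4 6.3 -5 0 0 0;0.5 -8.4 6.3 -5 0 0 0;0.5 -8.4 6.3 -4 0 0 0", newtons=60)

```text
time_s: 22.05
eef_pos: [486.2, 149.4, 80.6]
ee_rot: [0.001, -0.306, 0.952, -0.0]
force: [0.4, 0.6, -0.6]
grip_width: 0.499
grip_force: 0.0
```

```bash
python3 -c "from tr import *;st()"
```

```text
tray xy 1.4 0.7 z 80.6 F 0.7 0.2 -0.6 yaw 35.61 t 22.05 w 0.49899757999753114 0.0 [ 0.07  0.44  1.72 -0.    0.98 -2.12]
```

>>> step_arm(commands="0.5 0 0 2 0 0 0;0.5 0 0 3.4 0 0 0;0.5 0 0 3.6 0 0 0;0.5 0 0 3.6 0 0 0;0.1 0 0 3.6 0 0 0;0.1 0 0 3.6 0 0 0;0.1 0 0 3.6 0 0 0;0.1 0 0 3.6 0 0 0;0.1 0 0 3.6 0 0 0;0.1 0 0 3.6 0 0 0", newtons=60)

```text
time_s: 22.88
eef_pos: [486.2, 149.3, 45.1]
ee_rot: [0.001, -0.306, 0.952, -0.0]
force: [-1.2, -2.2, 6.7]
grip_width: 0.187
grip_force: 58.7
```

```bash
python3 -c "from tr import *;st()"
```

```text
tray xy 1.3 0.6 z 45.1 F -2.2 -1.1 6.7 yaw 35.59 t 22.8833 w 0.1873164488434405 58.6587131023407 [ 0.07  0.49  1.75 -0.    0.9  -2.12]
```

The grip is good. Lift and carry to the bin's far half.

>>> step_arm(commands="0.1 0 0 -2 0 0 0;0.1 0 0 -5 0 0 0;0.1 0 0 -9 0 0 0;0.1 1.5 -2.5 -9 0 0 0;0.1 3.5 -6 -9 0 0 0;0.1 5.5 -9.4 -9 0 0 0;0.1 7.5 -12.8 -9 0 0 0;0.1 9.5 -16.2 -9 0 0 0;0.1 11.5 -19.6 -9 0 0 0;0.1 13.5 -23 -9 0 0 0;0.1 15.2 -25.9 -9 0 0 0;0.1 16 -27.3 -9 0 0 0;0.1 16.3 -27.7 -9 0 0 0;0.1 16.3 -27.7 -9 0 0 0;0.1 16.3 -27.7 -9 0 0 0")

```text
time_s: 24.13
eef_pos: [514.2, -169.8, 133.9]
ee_rot: [-0.0, -0.306, 0.952, 0.001]
force: [-0.3, 0.4, -4.2]
grip_width: 0.187
grip_force: 59.4
```

```bash
python3 -c "
from tr import *
st();b=capture('side');a=capture('top');m=camera_model('top')
for d in spot_point('top','scrap_bin')+spot_point('side','scrap_bin'): print(d['score'],d['xy'],ray('top',d['xy'],0),ray('side',d['xy'],0))
h=cv2.cvtColor(a,cv2.COLOR_RGB2HSV);save(np.hstack([cv2.resize(a[140:300,240:440],(400,320)),cv2.resize(b[40:240,180:430],(400,320))]),'j')"
```

```text
tray xy -161.7 -275.1 z 133.9 F -0.0 0.5 -4.2 yaw 35.61 t 24.1333 w 0.1865085964083988 59.388617277145386 [-0.54  0.43  1.57  0.    1.14 -2.73]
0.71 [381.7, 219.6] [ 496.08944095 -140.09014851    0.        ] [334.57761054  24.79400029   0.        ]
0.86 [307.6, 158.7] [6.19277596e+02 5.62796233e-01 0.00000000e+00] [ 489.51518583 -149.78269624    0.        ]
```

View pics/j.png

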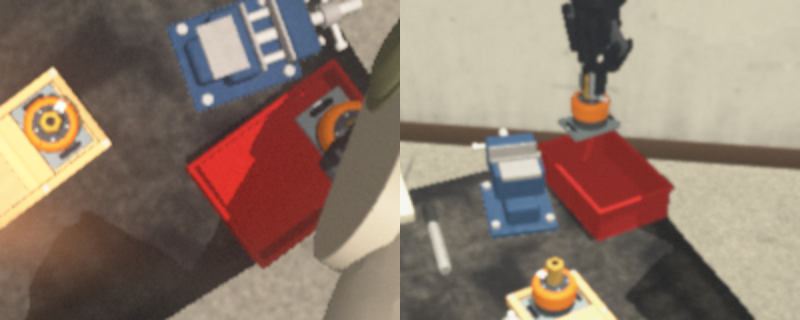

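The roller hangs over the bin's far half. Lowering and releasing.

>>> step_arm(commands="0.1 0 0 3 0 0 0;0.1 0 0 6 0 0 0;0.1 0 0 7.8 0 0 0;0.1 0 0 8.5 0 0 0;0.1 0 0 8.7 0 0 0;0.1 0 0 8.7 0 0 0")

```text
time_s: 24.83
eef_pos: [514.9, -170.6, 47.8]
ee_rot: [0.0, -0.306, 0.952, -0.0]
force: [0.8, -0.4, -3.6]
grip_width: 0.187
grip_force: 59.4
```

>>> step_arm(commands="0.45 0 0 0 0 0 0;0.45 0 0 0 0 0 0;0.45 0 0 0 0 0 0;0.45 0 0 -3 0 0 0;0.45 0 0 -6 0 0 0;0.45 0 0 -9 0 0 0;0.45 -2 3.4 -9 0 0 0;0.45 -4 6.8 -9 0 0 0;0.45 -6 10.2 -9 0 0 0;0.45 -8 13.6 -9 0 0 0;0.45 -10 17 -9 0 0 0;0.45 -12 20.4 -9 0 0 0;0.45 -14 24 -9 0 0 0;0.45 -16 28 -9 0 0 0;0.45 -16.3 32 -7 0 0 0;0.45 -16.4 35.9 -5 0 0 0;0.45 -16.4 35.9 -4 0 0 0;0.45 -16.4 35.9 -4 0 0 0")

```text
time_s: 26.33
eef_pos: [436.7, 218.1, 85.8]
ee_rot: [-0.002, -0.307, 0.952, 0.0]
force: [0.0, 0.3, -0.3]
grip_width: 0.451
grip_force: 0.0
```

```bash
python3 -c "from tr import *;st()"
```

```text
tray xy 1.1 85.4 z 85.8 F 0.2 0.2 -0.3 yaw 35.79 t 26.3333 w 0.4509108410137528 0.0 [ 0.22  0.39  1.77  0.    0.98 -1.97]
```

>>> step_arm(commands="0.45 0 0 0 0 0 0;0.45 -0.1 0 2 0 0 0;0.45 -0.1 0 3.6 0 0 0;0.45 -0.1 0 4.2 0 0 0;0.45 -0.1 0 4.2 0 0 0;0.1 -0.1 0 4.2 0 0 0;0.1 -0.1 0 4.2 0 0 0;0.1 -0.1 0 4.2 0 0 0;0.1 -0.1 0 4.2 0 0 0;0.1 -0.1 0 4.2 0 0 0;0.1 -0.1 0 4.2 0 0 0")

```text
time_s: 27.25
eef_pos: [440.7, 217.2, 46.6]
ee_rot: [0.001, -0.306, 0.952, -0.0]
force: [-0.8, -1.1, 6.8]
grip_width: 0.184
grip_force: 58.7
```

```bash
python3 -c "from tr import *;st()"
```

```text
tray xy 3.8 82.3 z 46.6 F -1.3 -0.4 6.8 yaw 35.59 t 27.25 w 0.18422076398432288 58.73141884803772 [ 0.22  0.46  1.8  -0.    0.88 -1.97]
```

>>> step_arm(commands="0.1 0 0 -2 0 0 0;0.1 0 0 -5 0 0 0;0.1 0 0 -9 0 0 0;0.1 1.5 -2.5 -9 0 0 0;0.1 3.5 -6 -9 0 0 0;0.1 5.5 -9.4 -9 0 0 0;0.1 7.5 -12.8 -9 0 0 0;0.1 9.5 -16.2 -9 0 0 0;0.1 11.5 -19.6 -9 0 0 0;0.1 13.5 -23 -9 0 0 0;0.1 15.2 -26 -9 0 0 0;0.1 16.2 -27.8 -9 0 0 0;0.1 16.5 -28.3 -9 0 0 0;0.1 16.5 -28.3 -9 0 0 0;0.1 16.5 -28.3 -9 0 0 0")

```text
time_s: 28.5
eef_pos: [470.0, -108.3, 135.1]
ee_rot: [-0.0, -0.306, 0.952, 0.0]
force: [-0.1, 0.4, -4.5]
grip_width: 0.186
grip_force: 59.3
```

```bash
python3 -c "from tr import *;st()"
```

```text
tray xy -161.8 -199.3 z 135.1 F 0.1 0.4 -4.5 yaw 35.58 t 28.5 w 0.18625472673733162 59.252137541770935 [-0.47  0.31  1.74  0.    1.09 -2.66]
```

>>> step_arm(commands="0.1 0 0 3 0 0 0;0.1 0 0 6 0 0 0;0.1 0 0 7.8 0 0 0;0.1 0 0 8.5 0 0 0;0.1 0 0 8.7 0 0 0;0.1 0 0 8.7 0 0 0")

```text
time_s: 29.0
eef_pos: [470.6, -108.4, 48.7]
ee_rot: [0.0, -0.306, 0.952, -0.0]
force: [-0.4, -0.5, -3.8]
grip_width: 0.188
grip_force: 59.3
```

>>> step_arm(commands="0.4 0 0 0 0 0 0;0.4 0 0 0 0 0 0;0.4 0 0 0 0 0 0;0.4 0 0 -3 0 0 0;0.4 0 0 -6 0 0 0;0.4 0 0 -10 0 0 0;0.4 4 3 -13 0 0 0;0.4 8 6 -14 0 0 0;0.4 10 9 -14 0 0 0;0.4 10 12 -14 0 0 0;0.4 10 12 -14 0 0 0;0.4 10 12 -14 0 0 0")

```text
time_s: 30.0
eef_pos: [318.5, -69.1, 189.3]
ee_rot: [0.001, -0.306, 0.952, -0.001]
force: [0.4, -0.4, -0.4]
grip_width: 0.4
grip_force: 0.0
```

```bash
python3 ang.py; python3 -c "
from tr import *
b=capture('side');a=capture('top');save(np.hstack([cv2.resize(a[140:300,240:440],(400,320)),cv2.resize(b[60:260,180:430],(400,320))]),'k')
for c in('top','side'):
  for d in spot_point(c,'roller_1_mid')+spot_point(c,'ink_mid'): print(c,d['score'],d['xy'],ray(c,d['xy'],36).round())"
```

```text
R ang 2.24 r 16.9 n 374 tyre c [3.  2.7]
M ang -3.14 r 0.0 n 14641 tyre c [-30. -30.]
L ang -3.14 r 0.0 n 14641 tyre c [-30. -30.]
tray xy -261.7 -80.5 z 189.2 F 0.1 0.1 0.1 yaw 35.6 t 30.05 w 0.3997161030167533 0.0 [-0.58 -0.11  2.06 -0.    1.19 -2.77]
top 0.82 [370.0, 232.4] [ 472. -109.   36.]
top 0.98 [210.5, 185.3] [568. 187.  36.]
side 0.68 [316.2, 159.2] [ 471. -104.   36.]
side 0.96 [248.9, 254.0] [574. 171.  36.]
```

View pics/k.png

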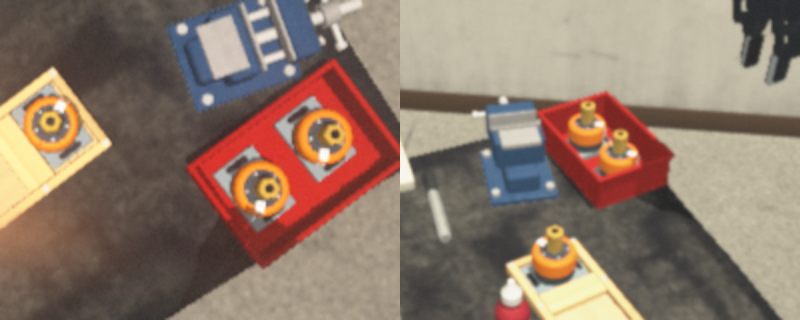

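Both bad rollers stand in the bin at (262,188) and (325,135). The sound one is upright in its pocket at (50,120) with its mark well round, and the bottle is upright. I'm handing in.

```bash
python3 -c "
from rig import *
print(finish_job())"
```

```text
the job is handed in; nothing more can be done
None
```

I've handed the job in at about 30 s of the 61 s allowed: the right-hand roller spins freely and stays upright in its pocket with its wheel turned well past 1.7 rad, the middle and left rollers catch at about 1 rad and are in the scrap bin, and the ink bottle is upright; the hand-in call did not return the verdict.

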